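# Rack the tested power card and lift the carrier

### The job

The power card standing in the test fixture has passed its test: take it out and stand it on edge in the empty end place of the dark grey card carrier, fully down in its guides like the other three, and let go of it. Then pick the carrier up by its handle without tipping it, and finish while still holding it by the handle, steady and level, at least 8 cm clear of the bench, with all four cards still in their places. Leave the other things on the bench where they are.

Things in the scene. Friction and masses are not known exactly. Their poses are not given: they have to be found in the camera images.
- card_mid (a point): the power card to move, upright in the test fixture: green board 90 mm wide (x), 3 mm thick (y), 80 mm high (z, up). Grip it across y by the heat sink on its top edge (see card_sink). Yellow and black parts stand out 18 mm from its -y face, 16 to 40 mm above the bottom edge. About 75 g. Point: centre of the board, 40 mm above its bottom edge
- card_sink (a point): centre of that card's silver finned heat sink, the place to grip it: a block 60 x 12 x 23 mm (x, y, z) centred on the board's top edge, from 57 to 80 mm above the bottom edge; this point is 28.5 mm above card_mid
- card_a_mid (a point): same kind of card, already in the carrier at y = -115 mm in the carrier's frame; point: centre of the board
- card_b_mid (a point): same kind of card, already in the carrier at y = -65 mm; point: centre of the board
- card_c_mid (a point): same kind of card, already in the carrier at y = +65 mm; point: centre of the board
- carrier: loose dark grey plastic card carrier on the bench, 118 mm (x) by 272 mm (y, its length), open above, walls 55 mm high with flared rims. Origin: centre of its underside, z up. Four places at y = -115, -65, +65, +115 mm, each a pair of upright guides on the two long walls that takes the side edges of one card, board across the carrier; only +115 is empty. About 0.28 kg empty, 0.58 kg with four cards
- carrier_handle (a point): centre of the black rubber grip bar of the carrier's fixed bail handle, 150 mm above the underside, over the carrier's middle; the bar is 106 mm long (carrier's x), 16 mm thick (y), 20 mm high, on two flat steel legs 55 mm either side of the centre; free from above and all round
- carrier_slot (a point): the empty place: mid-point on the carrier's floor between its empty guides, 5 mm above the underside; axes as the carrier's. A seated card's centre is 40 mm above it. Guides: grooves 6 mm wide, 94 mm from bottom to bottom, 40 mm high, flared on all sides by 4 mm over 9 mm more at the top (55 mm above the bench). The next card's heat sink is 38 mm clear of this one's
- fixture_socket (a point): test fixture: dark steel box 150 x 120 x 55 mm fixed to the bench, with a low socket strip and two upright guides on top that hold the card by its side edges. Point: centre of the socket's top, under the card's bottom edge, 61 mm above the bench; x along the board, z up. The card pulls straight up; its bottom edge clears the guides once raised 50 mm
- bin: bystander: red plastic open parts bin 100 x 150 x 55 mm, origin under its centre
- tape: bystander: roll of pale tape lying flat, 96 mm across, 24 mm high, origin under its centre
- screwdriver: bystander: screwdriver with red handle lying on the bench, origin under its middle
- adapter: bystander: black power adapter 110 x 50 x 32 mm, origin under its centre

How it is judged (in metres and radians):
On the way, in this order (a step that is already met when the one before it is completed fails the run):
1. the tested card stands in the carrier's empty place, fully down and let go, with the carrier standing on the bench (x of card_mid in the frame of carrier between -0.005 and 0.005 m and y of card_mid in the frame of carrier between 0.109 and 0.121 m and z of card_mid in the frame of carrier between 0.041 and 0.049 m and angle between the z axis of card_mid and the z axis of carrier, either way round below 0.12 rad and contact force between the fingers and card below 0.1 N and height (world z) of carrier below 0.01 m), for 0.2 s.
2. the carrier is off the bench, level, held by its handle, with all four cards in place (x of card_mid in the frame of carrier between -0.005 and 0.005 m and y of card_mid in the frame of carrier between 0.109 and 0.121 m and z of card_mid in the frame of carrier between 0.041 and 0.049 m and angle between the z axis of each of card_mid, card_a_mid, card_b_mid, card_c_mid and the z axis of carrier, either way round below 0.12 rad and x of card_a_mid in the frame of carrier between -0.005 and 0.005 m and y of card_a_mid in the frame of carrier between -0.121 and -0.109 m and z of card_a_mid in the frame of carrier between 0.041 and 0.049 m and x of card_b_mid in the frame of carrier between -0.005 and 0.005 m and y of card_b_mid in the frame of carrier between -0.071 and -0.059 m and z of card_b_mid in the frame of carrier between 0.041 and 0.049 m and x of card_c_mid in the frame of carrier between -0.005 and 0.005 m and y of card_c_mid in the frame of carrier between 0.059 and 0.071 m and z of card_c_mid in the frame of carrier between 0.041 and 0.049 m and height (world z) of carrier above 0.03 m and angle between carrier's own z axis and vertical below 0.14 rad and distance between the grasp point and carrier_handle below 0.045 m and contact force between the fingers and carrier above 1 N), for 0.3 s.
At the end, for the whole second after the job is handed in: Held by the handle alone (grasp within 45 mm of its centre): underside over 75 mm above the bench, tilt under 6 deg, under 3 cm/s and 0.15 rad/s; all four cards in their places (5 mm across, 6 mm along, 4 mm in height, 7 deg), fingers off the moved card (height (world z) of carrier above 0.075 m and angle between carrier's own z axis and vertical below 0.105 rad and linear speed of carrier below 0.03 m/s and angular speed of carrier below 0.15 rad/s and distance between the grasp point and carrier_handle below 0.045 m and contact force between the fingers and carrier above 1 N and contact force between the fingers and card below 0.1 N and x of card_mid in the frame of carrier between -0.005 and 0.005 m and y of card_mid in the frame of carrier between 0.109 and 0.121 m and z of card_mid in the frame of carrier between 0.041 and 0.049 m and angle between the z axis of each of card_mid, card_a_mid, card_b_mid, card_c_mid and the z axis of carrier, either way round below 0.12 rad and x of card_a_mid in the frame of carrier between -0.005 and 0.005 m and y of card_a_mid in the frame of carrier between -0.121 and -0.109 m and z of card_a_mid in the frame of carrier between 0.041 and 0.049 m and x of card_b_mid in the frame of carrier between -0.005 and 0.005 m and y of card_b_mid in the frame of carrier between -0.071 and -0.059 m and z of card_b_mid in the frame of carrier between 0.041 and 0.049 m and x of card_c_mid in the frame of carrier between -0.005 and 0.005 m and y of card_c_mid in the frame of carrier between 0.059 and 0.071 m and z of card_c_mid in the frame of carrier between 0.041 and 0.049 m and contact force between carrier and fixture below 0.2 N and contact force between carrier and bin below 0.2 N and contact force between carrier and tape below 0.2 N and contact force between carrier and screwdriver below 0.2 N and contact force between carrier and adapter below 0.2 N); the arm keeps its last pose, push and grip.
It fails at once if the carrier is tipped by more than 20 degrees (angle between carrier's own z axis and vertical above 0.35 rad).
It fails at once if the parts bin is moved by more than 30 mm (distance of bin from where it was at the start of the episode above 0.03 m).
It fails at once if the roll of tape is moved by more than 30 mm (distance of tape from where it was at the start of the episode above 0.03 m).
It fails at once if the screwdriver is moved by more than 30 mm (distance of screwdriver from where it was at the start of the episode above 0.03 m).
It fails at once if the power adapter is moved by more than 30 mm (distance of adapter from where it was at the start of the episode above 0.03 m).
It also fails if it takes over 64 s, if anything falls off the work surface, if the arm or the gripper's body presses on something with over 40 N, if the wrist force passes 120 N, or if a joint passes its speed limit or range.

### The arm

A 7-joint arm with a two-finger parallel gripper is mounted at the origin on the work surface. World frame = base frame: x ahead of the robot, y to its left, z up, the work surface at z = 0. Lengths are in mm, angles in degrees, forces in N, time in s.
With the tool pointing down it reaches from about 425 to 950 mm from the base axis. Payload 4.7 kg.
Tool frame: the origin (TCP) lies midway between the tips of the shut fingers; the grasp point (between the pads) lies arm.grip_point_offset behind it (arm.grip_point_offset is the distance from the TCP to the grasp point, in mm); z points along the fingers, y is the line along which they close (so a half turn about z gives the same grasp; the last joint's range is limited). The gripper opens to 85 mm and grips with 20 to 120 N. Pads are 22 mm wide; open, the fingers measure 114 mm over their backs; the gripper's body (76 mm by 85 mm) begins 54 mm behind the grasp point. The pads swing forward as they close: fully open they stand 13 mm farther back than shut.
Start: joints at [72.714, 26.849, -2.785, 87.806, 1.381, 65.374, -4.715], TCP at [181.911, -650.044, 231.335] pointing down, gripper open.
Joint ranges: [-148.3, 148.3], [-19.14, 114.17], [-79.39, 73.82], [5.75, 140.21], [-59.74, 239.74], [12.07, 113.84], [-152.46, 152.46]. Speed limits (degrees/s): [147.25, 147.25, 180, 180, 180, 180, 180].

### API

Orientations are given as [roll, pitch, yaw] about the fixed x, y, z axes, in that order (R = Rz(yaw) Ry(pitch) Rx(roll)).
In Python, from rig import arm gives the robot as it stands. Calls block until the motion is done:
- arm.move_ptp(position, orientation): joint-space move of the TCP to a pose.
- arm.servo_line(position, ori=None, v=150, threshold=None): straight line of the TCP; ori=None keeps the orientation; v is the mean speed in mm/s. With threshold (N) it stops when the force on the tool has changed by that much, and returns True; else False.
- arm.set_joints(angles): joint-space move.
- arm.grip(opening, grip_force=None): finger opening in mm; grip_force is the grip in N (None keeps the last); returns when the fingers have stopped.
- arm.wait(seconds).
- arm.solve_ik(position, orientation): joint angles nearest the present ones, or None.
- arm.sense(): the state.
- arm.capture(name): name is "scene" or "top"; returns a dict with "image" (480x640x3 uint8, blue, green, red), "z_map" (480x640 float32, mm along the optical axis (not along the pixel's ray), 0 where there is no reading), "mtx" (3x3 intrinsics, pixels), "R" (3x3) and "t" (3): a world point X has camera coordinates R X + t. Camera axes: x right, y down, z forward; pixel columns grow to the right and rows downward; lengths in mm; the calibration is good to about 2 mm. A picture is of the moment at which its call begins.
A pose or a line that the arm cannot do raises arm.MotionError and nothing moves.
- arm.finish_job(): hands the job in; it is judged then, once.
The state is a dict: "clock": time; "joints": joint angles; "qvel": joint speeds; "joint_torque": joint torques, N m; "tool_pos": TCP position; "ee_rot": TCP orientation; "ft_force": force on the tool from outside, world axes, zero at the start; "torque": the same for the moment, N m; "width": finger opening in mm; "grasp_force": force on a finger pad.
Only numpy, scipy, OpenCV 4.12 (cv2) and the standard library are available. Lean on these libraries where they do the work, as an engineer would, in place of code of your own. Each camera call takes 0.05 s, during which the arm holds its last target. There are 200 camera calls.

## Working session

There is one attempt and no reset: what is moved stays moved. The work goes in short steps, each a Python script; the robot and the scene stay as the last script left them, time stands still between calls to the robot, and variables do not carry over. Pictures are saved under pics/ and viewed, at most 10 in all, crops included, and the job is handed in when it is done.

```bash
mkdir -p pics; python3 - <<'E'
from rig import arm
import cv2, numpy as np
for n in("scene","top"):
    c=arm.capture(n); cv2.imwrite(f"pics/{n}0.png",c["image"]); np.savez(f"{n}0.npz",**c)
    print(n,c["mtx"].tolist(),c["R"].round(3).tolist(),c["t"])
s=arm.sense();print(s["ee_rot"],s["clock"],arm.grip_point_offset)
E
```

```text
scene [[471.434004868755, 0.0, 324.69332395508667], [0.0, 471.434004868755, 242.14721506711612], [0.0, 0.0, 1.0]] [[-0.888, 0.459, -0.009], [0.327, 0.618, -0.715], [-0.323, -0.638, -0.7]] [ 616.9786701   -46.3426258  1163.36767934]
top [[620.3881563897851, 0.0, 315.1174848246773], [0.0, 620.3881563897851, 237.29562528717744], [0.0, 0.0, 1.0]] [[-0.02, -1.0, -0.016], [-0.998, 0.021, -0.058], [0.058, 0.015, -0.998]] [ -72.46308366  641.73818667 1419.10898047]
[-1.79897779e+02  5.05910199e-03  1.56323408e+01] 0.1 18.700000000000003
```

View pics/scene0.png

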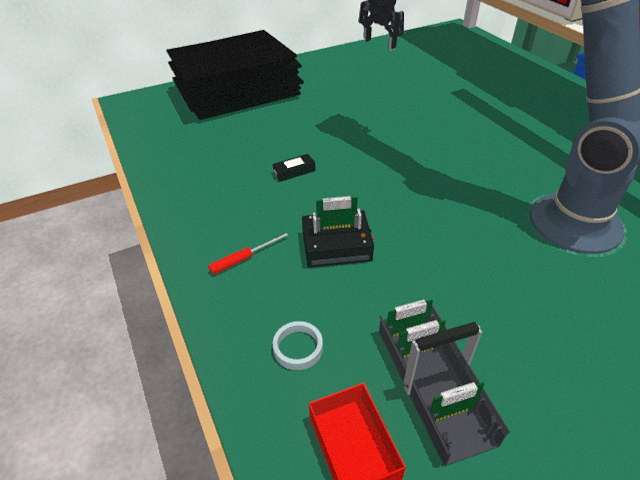

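View pics/top0.png

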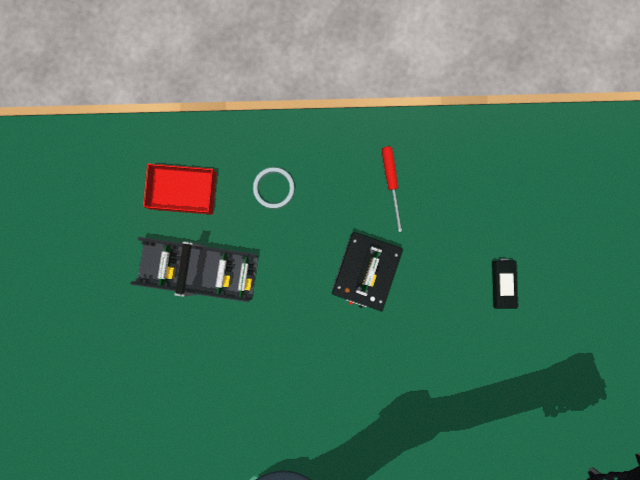

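The top view shows the carrier at about (135–258, 235–300), with its empty end on the left (world +y) and the handle at col ~183. The fixture is at about (367, 270), with the card's heat sink at (372, 267). Next I'll measure both from depth.

```bash
cat > h.py <<'E'
import numpy as np, cv2
def cloud(c):
    v,u=np.mgrid[:480,:640]; z=c["z_map"]; K=c["mtx"]
    P=np.stack([(u-K[0,2])/K[0,0]*z,(v-K[1,2])/K[1,1]*z,z],-1)
    W=(P-c["t"])@c["R"]; W[z==0]=np.nan
    return W
def rect(p,pct=1):
    r=cv2.minAreaRect(p[:,:2].astype(np.float32)); return [np.round(x,1).tolist() for x in (r[0],r[1],r[2])]
def sel(W,lo,hi):
    with np.errstate(invalid="ignore"): return W[np.all((W>lo)&(W<hi),-1)]
E
python3 - <<'E'
from h import *
for n in("top","scene"):
    W=cloud(np.load(n+"0.npz")); print(n)
    b=W[...,2][np.isfinite(W[...,2])&(abs(W[...,2])<15)]; print("bench z",np.median(b),b.std())
    if n=="top":
        for px in [(372,267),(183,270),(164,265),(367,270),(180,188),(273,165)]: print(px,W[px[1],px[0]].round(0))
    for nm,lo,hi in [("fixbox",(480,-260,40),(760,0,58)),("fixsink",(480,-260,125),(760,0,150)),
      ("handle",(450,100,140),(720,480,170)),("sinks",(450,100,70),(720,480,95)),("rim",(450,100,45),(720,480,60))]:
        p=sel(W,lo,hi)
        if len(p)<10: print(nm,len(p)); continue
        print(nm,len(p),p.mean(0).round(1),"zmax",np.percentile(p[:,2],[50,95]).round(1),rect(p))
        if nm=="sinks":
            y=p[:,1]; 
            h,e=np.histogram(y,bins=np.arange(150,440,6)); print(dict(zip(e.astype(int).tolist(),h.tolist())))
E
```

```text
top
bench z -0.7436316990456334 3.2365599133965137
(372, 267) [ 568. -206.  140.]
(183, 270) [569. 189. 160.]
(164, 265) [582. 248.  87.]
(367, 270) [ 562. -201.   58.]
(180, 188) [765. 232.  -2.]
(273, 165) [815.  11.  -5.]
fixbox 2410 [ 558.6 -196.9   53.7] zmax [54.  57.4] [[558.7, -202.5], [120.6, 151.6], 70.4]
fixsink 214 [ 558.5 -205.5  138.8] zmax [139.6 144.2] [[558.1, -205.5], [12.8, 88.0], 69.8]
handle 483 [572.  189.3 156.5] zmax [157.4 162.6] [[572.1, 191.1], [20.9, 114.1], 80.8]
sinks 440 [571.  190.6  82.6] zmax [83.6 89. ] [[572.0, 188.6], [143.7, 113.5], 80.2]
{150: 0, 156: 0, 162: 0, 168: 4, 174: 0, 180: 0, 186: 6, 192: 5, 198: 1, 204: 0, 210: 0, 216: 0, 222: 0, 228: 0, 234: 0, 240: 51, 246: 78, 252: 70, 258: 25, 264: 0, 270: 0, 276: 0, 282: 0, 288: 0, 294: 0, 300: 0, 306: 0, 312: 0, 318: 0, 324: 0, 330: 0, 336: 0, 342: 0, 348: 0, 354: 0, 360: 0, 366: 0, 372: 0, 378: 0, 384: 0, 390: 0, 396: 0, 402: 0, 408: 0, 414: 0, 420: 0, 426: 0, 432: 0}
rim 884 [591.1 215.2  51.3] zmax [51.1 57.5] [[622.6, 201.8], [235.8, 207.2], 80.9]
scene
bench z 0.5684087909654504 2.508701388442716
fixbox 1535 [ 573.6 -172.9   53.5] zmax [54.7 57.3] [[562.1, -197.2], [113.2, 150.8], 71.1]
fixsink 347 [ 559.3 -204.5  135.3] zmax [136.1 142.4] [[558.9, -206.1], [16.4, 88.1], 69.7]
handle 918 [576.9 192.5 156.2] zmax [158.9 161.8] [[572.5, 191.7], [20.3, 115.1], 79.0]
sinks 1111 [573.7 194.3  82. ] zmax [84.2 88. ] [[571.4, 187.5], [144.5, 116.2], 81.1]
{150: 0, 156: 0, 162: 0, 168: 10, 174: 19, 180: 18, 186: 39, 192: 22, 198: 24, 204: 33, 210: 0, 216: 0, 222: 0, 228: 0, 234: 0, 240: 68, 246: 155, 252: 189, 258: 105, 264: 0, 270: 0, 276: 0, 282: 0, 288: 0, 294: 0, 300: 0, 306: 0, 312: 0, 318: 0, 324: 0, 330: 0, 336: 0, 342: 0, 348: 0, 354: 0, 360: 0, 366: 0, 372: 0, 378: 0, 384: 0, 390: 0, 396: 0, 402: 0, 408: 0, 414: 0, 420: 0, 426: 0, 432: 0}
rim 1823 [600.9 233.5  52.1] zmax [52.8 56.9] [[622.4, 200.6], [235.4, 207.6], 80.8]
```

```bash
cat > car.py <<'E'
from h import *
def carrier(W,c0=(572.2,191.3),yaw=-9.3,z0=0):
    t=np.radians(yaw); ux=np.array([np.cos(t),np.sin(t)]); uy=np.array([-ux[1],ux[0]])
    L=W.reshape(-1,3).copy(); d=L[:,:2]-c0; L[:,0]=d@ux; L[:,1]=d@uy; L[:,2]-=z0
    L=L[np.isfinite(L[:,0])]
    box=lambda lo,hi:L[np.all((L>lo)&(L<hi),1)]
    for nm,lo,hi in [("handle",(-70,-25,135),(70,25,175))]+[(f"card{y}",(-60,y-12,74),(60,y+12,95)) for y in(-115,-65,65,115)]+[("rim",(-75,-150,42),(75,150,60))]:
        p=box(lo,hi)
        if len(p)<8: print(nm,len(p));continue
        print(nm,len(p),rect(p),"p2/98",np.percentile(p,[2,98],axis=0).round(1).tolist())
E
python3 - <<'E'
from car import *
for n in("top","scene"): print(n); carrier(cloud(np.load(n+"0.npz")))
E
```

```text
top
handle 486 [[-0.1, -0.2], [114.1, 20.9], 0.1] p2/98 [[-55.0, -9.3, 142.0], [55.3, 7.4, 164.0]]
card-115 181 [[0.0, -118.8], [12.4, 86.9], 89.3] p2/98 [[-38.9, -124.5, 76.2], [38.9, -112.9, 90.2]]
card-65 186 [[-0.3, -68.1], [12.8, 87.0], 89.5] p2/98 [[-40.1, -74.4, 75.8], [39.4, -62.8, 89.7]]
card65 207 [[0.1, 61.8], [89.9, 14.6], 0.8] p2/98 [[-42.4, 54.8, 75.1], [42.0, 68.0, 90.3]]
card115 0
rim 1137 [[-0.3, -0.2], [272.4, 110.2], 89.9] p2/98 [[-54.5, -132.1, 42.4], [54.3, 127.3, 57.8]]
scene
handle 947 [[0.2, 0.7], [20.8, 115.1], 88.3] p2/98 [[-55.0, -8.2, 138.3], [56.8, 8.1, 162.3]]
card-115 347 [[-0.3, -119.2], [15.1, 91.0], 89.6] p2/98 [[-42.4, -125.1, 74.4], [42.4, -112.1, 87.6]]
card-65 377 [[-0.1, -68.6], [89.8, 15.0], 0.4] p2/98 [[-42.0, -74.7, 74.5], [43.2, -62.2, 88.1]]
card65 457 [[-0.0, 60.9], [13.8, 90.3], 89.7] p2/98 [[-40.9, 54.7, 74.6], [43.2, 67.3, 87.7]]
card115 0
rim 2013 [[1.0, -1.2], [113.6, 272.6], 0.0] p2/98 [[-54.3, -120.0, 42.5], [55.4, 131.3, 58.4]]
```

```bash
cat > mv.py <<'E'
from rig import arm
def st(m=""):
    s=arm.sense(); print(m,"t",round(s["clock"],2),s["tool_pos"].round(1),s["ee_rot"].round(1),"F",s["ft_force"].round(1),"w",round(s["width"],1),"g",round(float(s["grasp_force"]),1))
E
python3 - <<'E'
from mv import *
X,Y,yaw=558.4,-205.8,-20.2
for z in (230,114.8): print(arm.solve_ik([X,Y,z],[180,0,yaw]))
for p,yw in (([590.6,304.8,250],-9.3),([590.6,304.8,58],-9.3),([572,191,131],-9.3)): print(arm.solve_ik(p,[180,0,yw]))
arm.move_ptp([X,Y,250],[180,0,yaw]); st("above")
E
```

```text
[ 25.42812489  20.03591266 -11.97249595  98.73743595   4.62960719
  61.7070531  -98.23692925]
[ 22.79434671  26.86102357  -8.75561459 105.18207955   5.28142271
  48.34774733 -98.74460349]
[ -44.28583166   25.5874706    19.12407208   89.08294481   -8.85384889
   66.82345452 -122.7108537 ]
[  -8.48818353   40.41622135  -33.15910832   96.1856131    26.91816147
   51.56451105 -151.75256682]
[   6.21083686   31.59541787  -39.48497579  102.05212988   23.99133961
   55.01981601 -142.46237986]
above t 2.19 [ 558.  -207.1  249.9] [180.    0.  -20.3] F [0.5 0.3 0.7] w 85.5 g 0.0
```

```bash
python3 - <<'E'
from h import *
W=cloud(np.load("scene0.npz")); t=np.radians(-20.2); ux=np.array([np.cos(t),np.sin(t)]); uy=np.array([-ux[1],ux[0]])
L=W.reshape(-1,3); L=L[np.isfinite(L[:,0])].copy(); d=L[:,:2]-(558.6,-205.8); L[:,0]=d@ux; L[:,1]=d@uy
for a,b in((70,80),(80,90),(90,100),(100,112),(122,130),(130,138),(138,146)):
    p=L[(abs(L[:,0])<25)&(abs(L[:,1])<20)&(L[:,2]>a)&(L[:,2]<b)]; print(a,b,len(p),np.median(p[:,1]).round(1) if len(p) else "")
E
python3 - <<'E'
from mv import *
X,Y,yaw=558.6,-205.7,159.8
arm.move_ptp([X,Y,200],[180,0,yaw]); arm.wait(.2); st("above")
arm.servo_line([X,Y,114.8],v=60,threshold=8); st("down")
arm.grip(30); st("near")
arm.grip(0,40); st("gripped")
E
```

```text
70 80 75 3.3
80 90 82 2.6
90 100 69 1.7
100 112 98 1.5
122 130 60 4.1
130 138 71 3.8
138 146 96 -0.8
above t 4.8 [ 558.6 -205.7  200. ] [-180.     0.   159.8] F [-0.  -0.2 -0.1] w 85.4 g 0.0
down t 6.37 [ 558.9 -205.7  115.2] [180.    0.  159.8] F [-0.4  0.7 -1.3] w 85.5 g 0.0
near t 6.94 [ 558.6 -205.7  114.8] [-180.    -0.   159.8] F [0.9 1.2 0.3] w 30.0 g 0.0
gripped t 7.24 [ 559.  -204.7  115. ] [179.9   0.  159.8] F [0.7 2.1 0.8] w 11.2 g 39.1
```

```bash
python3 - <<'E'
from mv import *
from h import *
p=arm.sense()["tool_pos"]
arm.servo_line([p[0],p[1],190],v=60); st("lift")
arm.servo_line([p[0],p[1],255],v=120)
arm.move_ptp([590,310,255],[180,0,170.7]); arm.wait(.4); st("over")
for n in("scene","top"):
    c=arm.capture(n); np.savez(n+"1.npz",**c); cv2.imwrite(f"pics/{n}1.png",c["image"][200:480,300:640] if n=="scene" else c["image"])
E
python3 - <<'E'
from car import *
for n in("scene","top"):
    W=cloud(np.load(n+"1.npz")); print(n); carrier(W)
    # card in hand, carrier-parallel frame about the TCP
    t=np.radians(-9.3); ux=np.array([np.cos(t),np.sin(t)]); uy=np.array([-ux[1],ux[0]])
    L=W.reshape(-1,3); L=L[np.isfinite(L[:,0])].copy(); d=L[:,:2]-(590,310); L[:,0]=d@ux; L[:,1]=d@uy
    for a in range(190,285,8):
        p=L[(abs(L[:,0])<60)&(abs(L[:,1])<30)&(L[:,2]>a)&(L[:,2]<a+8)]
        if len(p)>5: print(a,len(p),np.percentile(p[:,0],[1,99]).round(1),"y",np.percentile(p[:,1],[5,50,95]).round(1))
E
```

```text
lift t 8.64 [ 558.7 -204.7  189.5] [-1.800e+02 -1.000e-01  1.598e+02] F [ 0.1 -1.2 -0.4] w 11.6 g 39.0
over t 11.6 [590.1 309.7 255. ] [-180.     0.   170.7] F [-0.2 -0.3  0. ] w 11.2 g 39.0
scene
handle 948 [[-0.3, 0.4], [20.4, 116.5], 88.5] p2/98 [[-54.6, -8.4, 137.8], [57.0, 8.0, 162.4]]
card-115 347 [[-0.6, -118.8], [90.3, 14.6], 0.8] p2/98 [[-42.2, -124.7, 74.5], [42.0, -112.2, 87.9]]
card-65 379 [[0.0, -69.0], [14.3, 90.8], 89.5] p2/98 [[-41.8, -74.7, 74.4], [43.2, -62.2, 88.0]]
card65 369 [[8.7, 61.2], [72.7, 13.6], 1.0] p2/98 [[-21.8, 54.9, 75.0], [43.6, 67.3, 87.9]]
card115 0
rim 1965 [[-0.4, -0.7], [271.2, 116.0], 89.9] p2/98 [[-54.3, -119.8, 42.5], [55.8, 131.0, 58.0]]
198 82 [-44.7  44.7] y [-0.1  0.8  1.5]
206 154 [-44.   45.2] y [-0.3  0.7  1.3]
214 166 [-41.5  45.3] y [-0.1  0.6  1.2]
222 132 [-32.8  45.5] y [-0.3  0.5  1.2]
230 97 [-4.7 45.3] y [-0.5  0.3  0.9]
238 91 [ 1.1 45.3] y [-1.1  0.2  1. ]
246 61 [ 3.9 45.2] y [-1.1  0.1  0.9]
254 85 [-44.   44.8] y [-1.8  1.  10.3]
262 161 [-43.8  45.4] y [-2.6  3.9 16.7]
270 194 [-42.6  45.2] y [-17.5   3.6  17.3]
278 361 [
[... 280 characters left out ...]
2/98 [[-41.6, -74.7, 76.5], [39.3, -62.5, 90.8]]
card65 205 [[0.1, 61.9], [14.3, 90.0], 88.8] p2/98 [[-42.0, 55.3, 75.8], [42.1, 67.6, 88.8]]
card115 0
rim 1156 [[0.6, -0.6], [272.0, 112.2], 89.6] p2/98 [[-54.5, -131.7, 42.5], [54.3, 127.7, 58.3]]
198 10 [-38.7  42.6] y [-0.7 -0.1  1. ]
206 15 [-36.5  44.7] y [-1.8 -0.7  0. ]
214 16 [-34.3  43.7] y [-16.   -1.7  -0.1]
222 46 [-32.6  42.8] y [-16.6  -8.6  -0.4]
230 81 [-29.9  43.1] y [-16.7  -6.7  -1. ]
238 69 [-29.3  42.1] y [-15.3  -5.9  -1. ]
246 22 [13.6 44. ] y [-4.4 -2.3 -0.7]
254 29 [-27.1  44. ] y [-7.  -5.2 -1. ]
262 34 [-25.9  43.3] y [-7.2 -5.  -0.5]
270 44 [-23.9  43.9] y [-11.   -4.8   2.4]
278 53 [-21.5  43.4] y [-6.8 -1.   4.4]
```

View pics/scene1.png

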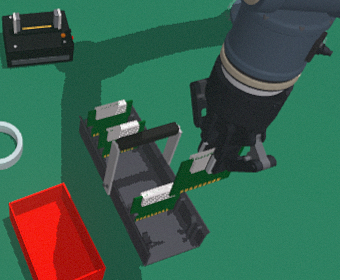

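```bash
python3 - <<'E'
from mv import *
X,Y=590.4,305.2
arm.servo_line([X,Y,255],[180,0,170.7],v=60); arm.servo_line([X,Y,122],v=120); arm.wait(.3); st("pre")
for z in (100,80,65,57):
    hit=arm.servo_line([X,Y,z],v=40,threshold=6); st(f"z{z} {hit}")
    if hit: break
E
```

```text
pre t 13.51 [590.6 305.3 122.4] [180.    0.  170.7] F [-0.1 -0.1  0.4] w 11.8 g 39.0
z100 False t 14.21 [590.4 305.3 100. ] [180.   -0.  170.7] F [ 0.8 -0.6 -0.2] w 11.5 g 39.0
z80 False t 14.86 [590.3 305.3  79.9] [-180.    -0.   170.7] F [-0.   0.2 -0.5] w 11.4 g 38.9
z65 False t 15.38 [590.3 305.3  64.8] [180.   -0.  170.7] F [-0.1 -1.3 -1.9] w 11.3 g 38.9
z57 True t 15.63 [591.1 305.9  58.9] [1.799e+02 1.000e-01 1.707e+02] F [ 0.7 -0.   4.8] w 11.3 g 39.6
```

Contact came at the height expected for a seated card, so I'll release it, retreat and check.

```bash
python3 - <<'E'
from mv import *
from h import *
arm.grip(24); arm.wait(.3); st("open")
p=arm.sense()["tool_pos"]
arm.servo_line([590.4,305.2,120],v=60); arm.servo_line([590.4,305.2,230],v=150)
arm.move_ptp([572,60,260],[180,0,170.7]); arm.wait(.2); st("away")
for n in("scene","top"):
    c=arm.capture(n); np.savez(n+"2.npz",**c)
    if n=="scene": cv2.imwrite("pics/scene2.png",cv2.resize(c["image"][270:480,300:580],None,fx=2.5,fy=2.5))
E
python3 - <<'E'
from car import *
for n in("scene","top"): print(n); carrier(cloud(np.load(n+"2.npz")))
E
```

```text
open t 16.22 [590.4 304.6  57.7] [-179.9   -0.   170.7] F [0.3 0.6 0.9] w 23.9 g 0.0
away t 19.46 [571.9  61.9 260. ] [180.   -0.  170.9] F [ 0.  -0.3  0. ] w 24.1 g 0.0
scene
handle 948 [[0.0, 0.4], [21.2, 115.3], 88.5] p2/98 [[-54.4, -7.8, 138.7], [56.9, 8.2, 162.5]]
card-115 353 [[-0.4, -118.6], [90.6, 14.6], 0.5] p2/98 [[-42.4, -125.4, 74.5], [42.6, -112.2, 87.6]]
card-65 376 [[0.2, -69.4], [16.3, 89.4], 87.7] p2/98 [[-41.5, -74.9, 74.5], [42.8, -62.4, 87.8]]
card65 457 [[0.5, 60.9], [13.7, 90.5], 89.7] p2/98 [[-41.3, 54.9, 74.8], [43.3, 67.2, 88.1]]
card115 508 [[-0.1, 109.8], [90.3, 13.4], 0.3] p2/98 [[-41.1, 103.7, 74.3], [42.4, 115.8, 87.7]]
rim 2074 [[0.9, -0.6], [271.5, 113.8], 89.8] p2/98 [[-54.0, -119.9, 42.5], [55.7, 131.1, 58.6]]
top
handle 76 [[-0.3, 1.5], [113.9, 19.9], 2.2] p2/98 [[-56.9, -7.9, 145.2], [56.5, 8.9, 163.5]]
card-115 0
card-65 0
card65 194 [[0.1, 61.5], [89.9, 13.9], 0.7] p2/98 [[-42.5, 55.0, 75.2], [42.3, 67.8, 89.0]]
card115 201 [[-0.2, 110.2], [89.8, 13.8], 0.5] p2/98 [[-40.6, 103.6, 76.2], [40.4, 116.1, 89.5]]
rim 573 [[-0.2, -0.2], [272.6, 109.9], 89.8] p2/98 [[-54.0, -130.1, 42.5], [54.6, 131.8, 58.8]]
```

View pics/scene2.png

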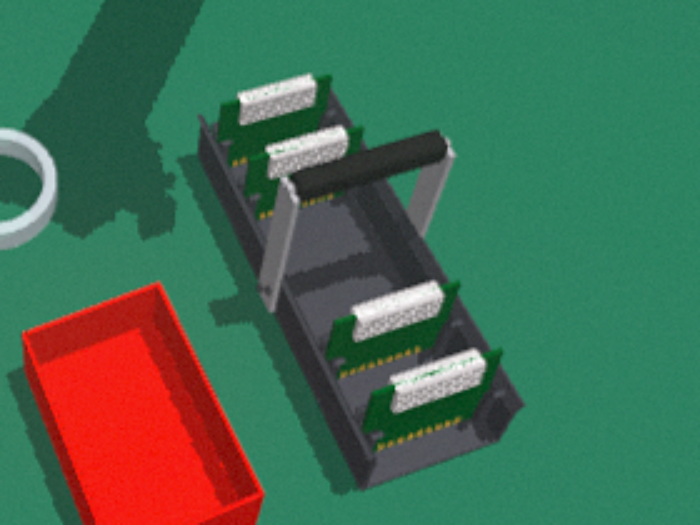

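The card stands in the end place at (430, 400), at the same height as the others but maybe leaning slightly more. I'll compare the leans.

```bash
python3 - <<'E'
from h import *
W=cloud(np.load("scene2.npz")); t=np.radians(-9.3); ux=np.array([np.cos(t),np.sin(t)]); uy=np.array([-ux[1],ux[0]])
L=W.reshape(-1,3); L=L[np.isfinite(L[:,0])].copy(); d=L[:,:2]-(572.2,191.3); L[:,0]=d@ux; L[:,1]=d@uy
for y in(-115,-65,65,115):
    p=L[(abs(L[:,0])<42)&(abs(L[:,1]-y)<9)&(L[:,2]>14)&(L[:,2]<58)]
    for _ in range(4):
        k,b=np.polyfit(p[:,2]-45,p[:,1]-y,1); r=p[:,1]-y-k*(p[:,2]-45)-b; p=p[abs(r)<max(1.2,1.5*r.std())]
    q=L[(abs(L[:,0])<28)&(abs(L[:,1]-y)<14)&(L[:,2]>74)]; 
    print(y,len(p),"lean",round(k,3),"face y at mid",round(b,2),"ztop",np.percentile(q[q[:,2]<95,2],[50,90,98]).round(1))
E
```

```text
-115 379 lean -0.035 face y at mid -1.39 ztop [84.5 86.8 87.6]
-65 106 lean -0.039 face y at mid -1.45 ztop [84.9 86.9 87.8]
65 426 lean -0.038 face y at mid -1.45 ztop [85.2 86.9 87.8]
115 454 lean -0.075 face y at mid -1.47 ztop [85.1 86.9 87.8]
```

Card is within tolerance: lean 0.075 rad, centre at y≈112 mm, same height as the others. Next is the carrier handle.

```bash
python3 - <<'E'
from mv import *
from h import *
X,Y=572.2,191.2
arm.grip(60); arm.move_ptp([X,Y,230],[180,0,170.7]); arm.wait(.2)
hit=arm.servo_line([X,Y,131],v=80,threshold=8); st(f"down {hit}")
if not hit:
    arm.grip(30); arm.grip(0,100); arm.wait(.2); st("grip")
    p=arm.sense()["tool_pos"]
    arm.servo_line([X,Y,145],v=20); arm.wait(.3); st("lift1")
    for n in("scene","top"):
        c=arm.capture(n); np.savez(n+"3.npz",**c)
        if n=="scene": cv2.imwrite("pics/scene3.png",cv2.resize(c["image"][220:480,300:640],None,fx=2.2,fy=2.2))
E
```

```text
down False t 22.18 [572.5 191.4 131.6] [1.800e+02 1.000e-01 1.707e+02] F [-0.  -0.5 -0.6] w 60.1 g 0.0
grip t 23.06 [572.3 191.2 131.3] [-180.     0.   170.7] F [-0.9 -0.8  3.7] w 14.4 g 98.3
lift1 t 24.21 [572.2 191.2 144.9] [-180.    -0.   170.7] F [ 0.3 -0.3 -6.6] w 14.2 g 97.5
```

View pics/scene3.png

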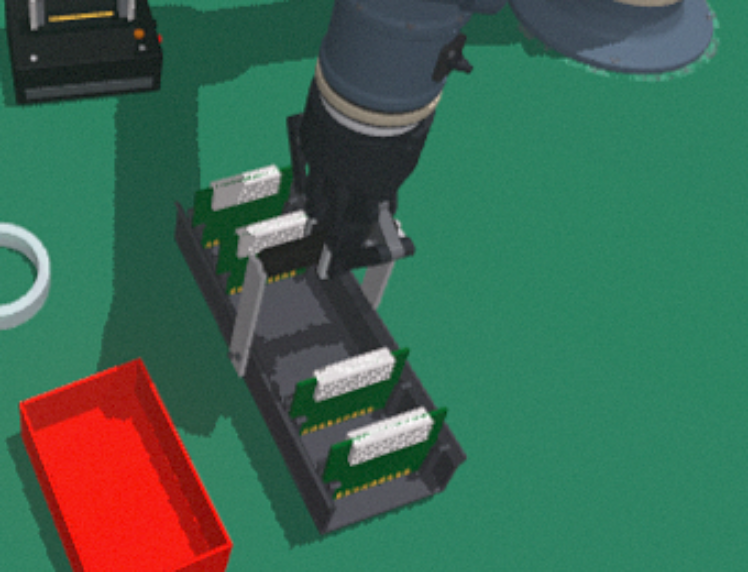

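The carrier is off the bench and level, with all four cards in place. I'll lift it gently and check the tilt.

```bash
python3 - <<'E'
from mv import *
from h import *
arm.servo_line([572.2,191.2,246],v=50); arm.wait(.6); st("up")
c=arm.capture("scene"); np.savez("scene4.npz",**c)
cv2.imwrite("pics/scene4.png",cv2.resize(c["image"][180:480,300:640],None,fx=2,fy=2))
W=cloud(c); t=np.radians(-9.3); ux=np.array([np.cos(t),np.sin(t)]); uy=np.array([-ux[1],ux[0]])
L=W.reshape(-1,3); L=L[np.isfinite(L[:,0])].copy(); d=L[:,:2]-(572.2,191.3); L[:,0]=d@ux; L[:,1]=d@uy
for y in(-115,-65,65,115):
    q=L[(abs(L[:,0])<28)&(abs(L[:,1]-y)<16)&(L[:,2]>185)&(L[:,2]<215)]
    if len(q)>10: print(y,len(q),np.percentile(q[:,2],[90,98]).round(1),np.percentile(q[:,1],[2,98]).round(1))
    p=L[(abs(L[:,0])<42)&(abs(L[:,1]-y)<9)&(L[:,2]>129)&(L[:,2]<173)]
    if len(p)>30:
        for _ in range(4):
            k,b=np.polyfit(p[:,2]-160,p[:,1]-y,1); r=p[:,1]-y-k*(p[:,2]-160)-b; p=p[abs(r)<max(1.2,1.5*r.std())]
        print("  lean",round(k,3),"face mid",round(b,2))
E
```

```text
up t 27.07 [572.2 191.2 246. ] [180.    0.  170.7] F [-0.5 -0.7 -5.2] w 14.4 g 97.5
-115 335 [201.2 201.9] [-125.2 -112.3]
  lean -0.034 face mid -1.49
-65 280 [201.2 202.3] [-75.4 -62.8]
  lean -0.044 face mid -1.51
65 462 [201.4 202.3] [54.9 67.7]
  lean -0.04 face mid -1.51
115 513 [201.5 202.4] [103.3 116.3]
  lean -0.073 face mid -1.47
```

View pics/scene4.png

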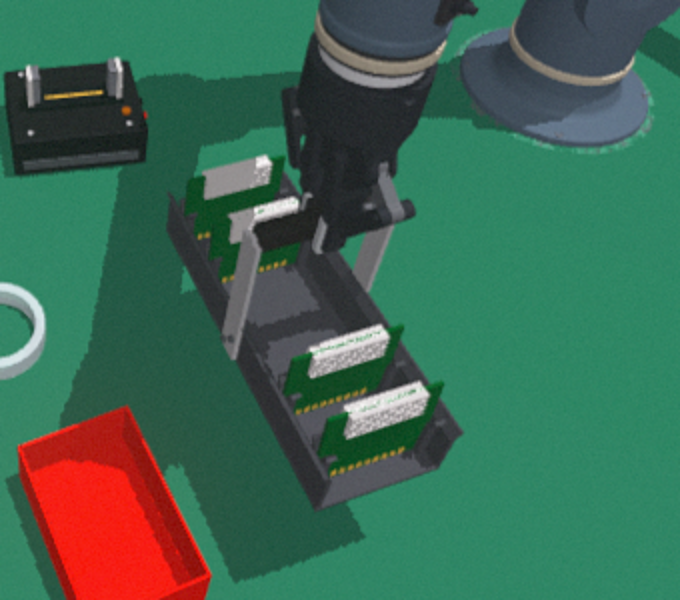

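The carrier is level about 115 mm up, and all the cards are seated. Handing in.

```bash
python3 -c "
from rig import arm
print(arm.finish_job())"
```

```text
the job is handed in; nothing more can be done
None
```

The tested card is seated in the carrier's end place, and I handed the job in with the carrier held level by its handle about 115 mm above the bench and all four cards in place; the hand-in returned no pass/fail result.

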